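# Click the fume extractor's damper lever to its notch and lock it

### The arm

A 6-joint arm with a two-finger parallel gripper is mounted at the origin on the work surface. World frame = base frame: x ahead of the robot, y to its left, z up, the work surface at z = 0. Lengths are in mm, angles in rad, forces in N, time in s.
With the tool pointing down it reaches from about 300 to 1000 mm from the base axis. Payload 5.1 kg.
Tool frame: the origin (TCP) lies midway between the tips of the shut fingers; the grasp point (between the pads) lies bot.grip_point_offset behind it (bot.grip_point_offset is the distance from the TCP to the grasp point, in mm); z points along the fingers, y is the line along which they close (so a half turn about z gives the same grasp; the last joint's range is limited). The gripper opens to 95 mm and grips with 3 to 60 N. Pads are 20 mm wide; open, the fingers measure 119 mm over their backs; the gripper's body (75 mm by 180 mm) begins 59 mm behind the grasp point.
Start: joints at [-1.249, 0.124, 1.65, -0, 1.367, -0.083], TCP at [255.96, -597.469, 214.656] pointing down, gripper open.
Joint ranges: [-2.61, 2.61], [-1.02, 2.33], [0.03, 2.71], [-1.35, 4.49], [0.32, 2.68], [-2.91, 2.91]. Speed limits (rad/s): [2.57, 2.57, 3.14, 3.14, 3.14, 3.14].

### API

Orientations are given as a 3x3 rotation matrix whose columns are the frame's x, y, z axes.
In Python, from plant import bot gives the robot as it stands. Calls block until the motion is done:
- bot.reach(position, orientation): joint-space move of the TCP to a pose.
- bot.movel(position, frame=None, max_speed=150): straight line of the TCP; frame=None keeps the orientation; max_speed is the mean speed in mm/s.
- bot.move_joints(angles): joint-space move.
- bot.let_go() and bot.close(strength=None): open the fingers fully, or close them until they stop; strength is the grip in N (None keeps the last).
- bot.dwell(seconds).
- bot.ik(position, orientation): joint angles nearest the present ones, or None.
- bot.camera(name): name is "scene" or "top" or "wrist"; returns a dict with "image" (480x640x3 uint8, red, green, blue), "fx", "fy", "cx", "cy" (pixels), "distortion" ([k1, k2, p1, p2, k3] as OpenCV has them; the pictures are not rectified), "eye" and "attitude" of the camera in the world; the wrist camera has in their place "hand_eye" (4x4, takes a point from camera to tool coordinates, whose origin is the TCP and whose axes are the flange's). Camera axes: x right, y up, looking along -z (the intrinsics and any distortion apply to the point x, -y, -z); pixel columns grow to the right and rows downward; lengths in mm; the calibration is good to about 2 mm. A picture is of the moment at which its call begins: read the wrist's pose just before it. There is no depth.
A pose or a line that the arm cannot do raises bot.IKError and nothing moves.
- bot.job_done(): hands the job in; it is judged then, once.
Trained networks look in a picture, given as the dict that the camera call returned (one of the last four; its "shot" number tells which), for a name from the list of things; names that differ only in an ending like _2 or _b are one class to them, and where a whole thing is asked for, a point or a joint stands for the part that bears it (a point fixed in the world has none). Each returns a list of dicts, best first, with "p" (0 to 1); they miss things now and then, are a little off and sometimes report something else, mostly with a low value. They report only what shows in the picture. A call takes as long as a camera call.
- bot.outline_of(picture, name): "region" (480x640 bool, what is visible of it).
- bot.place_of(picture, name): "location" ([x, y, z] in mm, in world coordinates, good to about 4 mm: a listed point, or the origin of a listed thing).
Readings, each from a call of its own:
- bot.get_time_s(): time.
- bot.get_joints(): joint angles.
- bot.get_dq(): joint speeds.
- bot.get_joint_efforts(): joint torques, N m.
- bot.get_tool_pos(): TCP position.
- bot.get_tcp_rot(): TCP orientation.
- bot.get_wrist_force(): force on the tool from outside, world axes, zero at the start.
- bot.get_torque(): the same for the moment, N m.
- bot.get_finger_gap(): opening from 0.0 (shut) to 1.0 (fully open).
- bot.get_grasp_force(): force on a finger pad.
Only numpy, scipy, OpenCV 4.12 (cv2) and the standard library are available. Lean on these libraries where they do the work, as an engineer would, in place of code of your own. Each camera call takes 0.05 s, during which the arm holds its last target. There are 200 camera calls.

### The job

Set the fume extractor's damper to its fifth notch, counting the closed notch at the stop post as zero: push the springy thumb lever gently onward, click by click, letting the pointer come to rest in the third, then the fourth, then the fifth notch, and never let it jump past the fifth. Then push the lock slide gently in until it is fully home, and leave both alone with the other things on the bench undisturbed.

Things in the scene. Friction and masses are not known exactly. Their poses are not given: they have to be found in the camera images.
- extractor: fume extraction unit, grey metal box 240 (x) x 340 (y) x 110 mm high, fixed to the bench, air duct out of its far (+x) side and grille on its near (-x) side. Origin: centre of its underside; z up. On its flat top sit the round dial plate, the thumb lever, the pointer and the lock slide.
- dial_center (a point): point on the unit's top face on the vertical axis of lever and pointer, 20 mm to +y of the unit's middle; axes are the unit's. Nine black notch marks (0 to 8) at radius 66 mm, 10 degrees apart, at -40 degrees (0, closed) to +40 degrees (8) from the unit's +x axis, counter-clockwise seen from above. Mark 5 is at +10 degrees.
- stop_post (a point): top of the short steel stop post (8 mm thick, 12 mm high) that marks the closed end: at -50 degrees on the dial, 58 mm from dial_center, next to mark 0.
- spindle: the indexed spindle that carries the pointer; origin at dial_center, z up, turns only when the lever drives it. A spring detent holds it in each notch until the lever tab is loaded with some 6 to 8 N, then it snaps on to the next notch within about 0.2 s. Its hidden toothed ring cannot be touched.
- pointer_tip (a point): tip of the flat dark steel pointer, 58 mm from the axis, 4 mm above the top face (flush, cannot be pushed). Its direction from dial_center, against the unit's axes, tells the notch: -40 degrees + 10 degrees per notch. It starts in notch 0, 1 or 2.
- thumb_lever: steel thumb lever; origin at dial_center, x axis outward along the arm to the tab, z up. At rest, and whenever released, it points at 180 degrees to the pointer (to the unit's -x side). Pushing it counter-clockwise seen from above leads to higher notches. The arm is a flat bar 10 mm wide, its top 10 mm above the top face. Push with less than 15 N.
- lever_tab (a point): middle of the top of the lever's upright black tab: 75 mm from the axis, 40 mm above the top face, 18 mm along the arm, 8 mm across (the way it is pushed), bottom 6 mm above the top face. It is sprung on the spindle, about 0.4 N per mm: it must go 12 to 16 degrees past rest before the pointer clicks, when the force suddenly falls; about 10 degrees further it clicks again.
- lock: lock slide: upright black tab 30 mm (unit x) x 8 mm (unit y), 2 to 32 mm above the top face. Origin under the tab's centre on the top face. Slides along unit y, straight towards dial_center: out (start) 85 to 82 mm from it, fully home 73 mm, at a stop. Friction 2.5 N; stays where left; goes home only while the pointer rests in a notch. Push with less than 30 N.
- solder_spool: bystander: steel spool of solder, 48 mm in diameter, 42 mm high, standing. Origin: centre of its underside.
- cleaner_bottle: bystander: yellow bottle, 52 mm in diameter, 130 mm high, standing. Origin: centre of its underside.
- screwdriver: bystander: screwdriver, 170 mm long, lying flat to the left (+y) of the unit.

How it is judged (in metres and radians):
On the way, in this order (a step that is already met when the one before it is completed fails the run):
1. the pointer rests in notch 3 (y of pointer_tip in the frame of dial_center between -0.0131 and -0.0071 m), for 0.3 s.
2. the pointer rests in notch 4 (y of pointer_tip in the frame of dial_center between -0.003 and 0.003 m), for 0.3 s.
3. the pointer rests in notch 5 (y of pointer_tip in the frame of dial_center between 0.0071 and 0.0131 m), for 0.3 s.
4. the lock slide is fully home (y of lock in the frame of dial_center above -0.0747 m), for 0.2 s.
At the end, for the whole second after the job is handed in: The pointer stands in notch 5 (within about 3 degrees, 3 mm at its tip), the lock slide is fully home (within 1.7 mm), lever and lock are at rest (all of step 3 and y of lock in the frame of dial_center above -0.0747 m and linear speed of lock below 0.01 m/s and angular speed of thumb_lever below 0.2 rad/s); the robot touches nothing.
It fails at once if the pointer goes past notch 5 towards notch 6 (y of pointer_tip in the frame of dial_center above 0.016 m).
It fails at once if the lever is pushed with more than 15 N (contact force between thumb_lever and anything else above 15 N).
It fails at once if the lock slide is pushed with more than 30 N (contact force between lock and anything else above 30 N).
It fails at once if the spool, the bottle or the screwdriver is moved by more than 30 mm (distance of any of solder_spool, cleaner_bottle, screwdriver from where it was at the start of the episode above 0.03 m).
It also fails if it takes over 69 s, if anything falls off the work surface, if the arm or the gripper's body presses on something with over 40 N, if the wrist force passes 120 N, or if a joint passes its speed limit or range.

## Working session

There is one attempt and no reset: what is moved stays moved. The work goes in short steps, each a Python script; the robot and the scene stay as the last script left them, time stands still between calls to the robot, and variables do not carry over. Pictures are saved under pics/ and viewed, at most 10 in all, crops included, and the job is handed in when it is done.

```bash
ls; mkdir -p pics
python3 - <<'E'
from plant import bot
import cv2,numpy as np
print(bot.get_time_s(),bot.grip_point_offset)
for c in("top","scene"):
    p=bot.camera(c); cv2.imwrite(f"pics/{c}0.png",p["image"][:,:,::-1])
    print(c,p["eye"],p["fx"],p["distortion"],np.round(p["attitude"],3).tolist())
    for n in["extractor","dial_center","stop_post","pointer_tip","lever_tab","lock","solder_spool","cleaner_bottle","screwdriver"]:
        print(n,[(np.round(r["location"],1).tolist(),round(r["p"],2)) for r in bot.place_of(p,n)[:2]])
print(bot.get_time_s())
E
```

```text
pics
0.0 18.8
top [ 454.52669422   -3.80117932 1427.27440599] 615.5001324710738 [0.02566575 0.         0.         0.         0.        ] [[0.016, 0.997, -0.069], [-1.0, 0.016, -0.001], [0.0, 0.069, 0.998]]
extractor [([585.1, -61.0, -1.9], 0.62), ([580.1, -123.5, 112.2], 0.19)]
dial_center [([588.0, -40.8, 108.5], 0.65), ([581.9, -43.7, 109.4], 0.19)]
stop_post [([618.9, -88.1, 123.1], 0.86)]
pointer_tip [([528.5, -393.6, 2.9], 0.7), ([628.9, -82.7, 112.2], 0.55)]
lever_tab [([585.1, -42.3, 107.7], 0.34)]
lock [([579.2, -124.3, 115.6], 0.55), ([619.7, -89.5, 124.6], 0.44)]
solder_spool [([637.6, 421.2, 3.7], 0.36)]
cleaner_bottle [([529.0, -396.6, 1.8], 0.78), ([583.4, -45.5, 106.4], 0.19)]
screwdriver [([641.1, 420.3, 2.0], 0.97), ([529.4, 10.3, 148.0], 0.36)]
scene [1028.70033553  428.92396801  876.67764977] 465.0858510073294 [-0.0633049  0.         0.         0.         0.       ] [[-0.665, -0.567, 0.486], [0.747, -0.492, 0.448], [-0.015, 0.661, 0.751]]
extractor [([578.9, -64.0, 1.3], 0.86)]
dial_center [([587.8, -42.3, 108.4], 0.8)]
stop_post [([619.1, -89.0, 120.4], 0.87)]
pointer_tip [([626.1, -86.1, 111.7], 0.77)]
lever_tab [([531.6, 7.8, 148.5], 0.84)]
lock [([618.7, -92.5, 122.8], 0.66), ([572.6, -122.3, 108.2], 0.47)]
solder_spool [([405.5, 413.5, 0.9], 0.87), ([624.3, -84.4, 112.5], 0.6)]
cleaner_bottle []
screwdriver [([641.7, 416.2, -2.1], 0.63)]
1.0
```

View pics/top0.png

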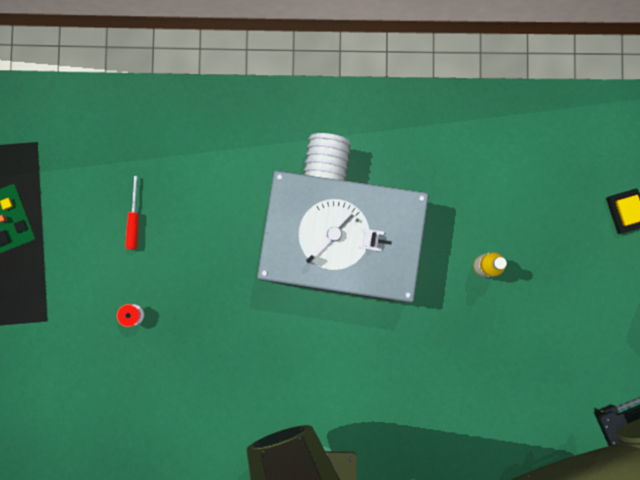

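View pics/scene0.png

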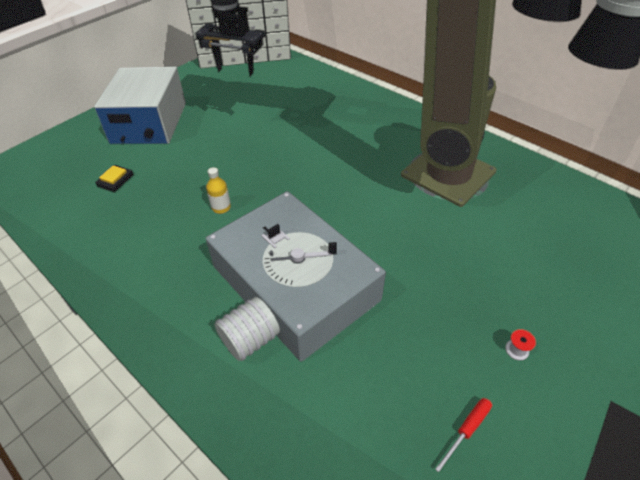

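The top view shows the unit with yaw of about -8°, the dial centre at px (334,234), the pointer at (353,214) in or near notch 0, the lever tab at (310,259) and the lock at (378,240). The bystanders are well clear. Next is a closer look with the wrist camera.

```bash
cat > h.py <<'E'
from plant import bot
import cv2,numpy as np
def rot(a):  # tool down, tool x at world angle a (deg)
    a=np.radians(a);c,s=np.cos(a),np.sin(a)
    return np.array([[c,s,0],[s,-c,0],[0,0,-1.]])
def wrist():
    T=np.eye(4);T[:3,:3]=bot.get_tcp_rot();T[:3,3]=bot.get_tool_pos()
    p=bot.camera("wrist");return p,T@np.array(p["hand_eye"])
def ray(p,M,uv,z):
    K=np.array([[p["fx"],0,p["cx"]],[0,p["fy"],p["cy"]],[0,0,1.]])
    n=cv2.undistortPoints(np.array(uv,float).reshape(-1,1,2),K,np.array(p["distortion"]))[:,0]
    d=np.c_[n[:,0],-n[:,1],-np.ones(len(n))]@M[:3,:3].T; e=M[:3,3]
    return e+d*((z-e[2])/d[:,2])[:,None]
E
python3 - <<'E'
from h import *
print(np.round(bot.get_tcp_rot(),2).tolist(), np.round(bot.camera("wrist")["hand_eye"],2).tolist())
for a in(42,70,100,222,250,280,82,172):
    q=bot.ik([540,0,330],rot(a)); print(a,None if q is None else np.round(q,2))
bot.close()
bot.reach([500,-55,380],rot(82))
p,M=wrist(); cv2.imwrite("pics/w1.png",p["image"][:,:,::-1]); np.savez("w1.npz",M=M,**{k:p[k] for k in("fx","fy","cx","cy","distortion")})
for n in["extractor","dial_center","stop_post","pointer_tip","lever_tab","lock"]:
    print(n,[(np.round(r["location"],1).tolist(),round(r["p"],2)) for r in bot.place_of(p,n)[:2]])
print(bot.get_time_s(),bot.get_finger_gap(),bot.get_wrist_force())
E
```

```text
[[0.92, 0.39, -0.0], [0.39, -0.92, 0.0], [0.0, -0.0, -1.0]] [[-0.0, 0.95, 0.3, 84.76], [1.0, 0.0, 0.0, -0.23], [0.0, 0.3, -0.95, -169.24], [0.0, 0.0, 0.0, 1.0]]
42 [-0.1  -0.17  1.75 -0.    1.56  0.74]
70 [-0.1  -0.17  1.75 -0.    1.56  0.25]
100 [-0.1  -0.17  1.75 -0.    1.56 -0.27]
222 [-0.1  -0.17  1.75 -0.    1.56 -2.4 ]
250 [-0.1  -0.17  1.75 -0.    1.56 -2.89]
280 [-0.1  -0.17  1.75 -0.    1.56  2.87]
82 [-0.1  -0.17  1.75 -0.    1.56  0.04]
172 [-0.1  -0.17  1.75 -0.    1.56 -1.53]
extractor [([584.0, -64.3, -6.0], 0.78), ([587.3, -38.6, 108.9], 0.67)]
dial_center [([587.7, -42.2, 107.6], 0.76)]
stop_post [([613.9, -96.4, 126.4], 0.75)]
pointer_tip [([629.9, -82.4, 114.2], 0.88), ([584.7, -40.7, 111.0], 0.71)]
lever_tab []
lock []
5.125 0.003545326016873713 [-0.17266568  0.03777166 -0.38062984]
```

View pics/w1.png

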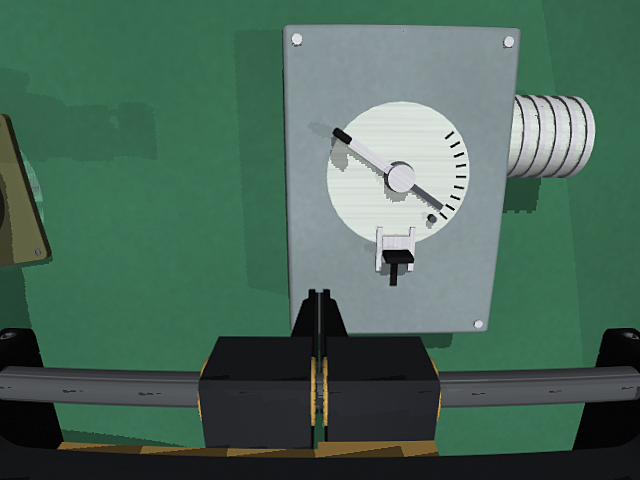

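The wrist picture shows the pointer tip at (441,207) near marks 0 and 1 (444,216 / 452,207), the tab at (342,134), the lock tab at (398,257) and the post at (432,218). Next I compute the unit frame from the marks and screws.

```bash
cat > m.py <<'E'
from h import *
from scipy.optimize import least_squares
d=np.load("w1.npz");M=d["M"];r=lambda uv,z:ray(d,M,uv,z)[:,:2]
im=cv2.imread("pics/w1.png");cv2.imwrite("pics/c1.png",cv2.resize(im[90:300,310:480],None,fx=3.5,fy=2.8*1.0,interpolation=2))
m=r([(444,216),(452,207),(457,198),(460,188),(462,177),(461,166),(459,155),(455,144),(449,135)],110)
th=np.radians(np.arange(-40,41,10))
f=lambda q:(np.c_[q[0]+66*np.cos(th+q[2]),q[1]+66*np.sin(th+q[2])]-m).ravel()
s=least_squares(f,[588,-42,-.13]);q=s.x;print(q,np.degrees(q[2]),np.round(s.fun.reshape(-1,2),1).tolist())
sc=r([(297,39),(508.5,42),(478,324)],112);print(sc,np.linalg.norm(np.diff(sc,axis=0),axis=1),[np.degrees(np.arctan2(*v[::-1])) for v in np.diff(sc,axis=0)])
c,sn=np.cos(q[2]),np.sin(q[2]);R=np.array([[c,-sn],[sn,c]])
for n,uv,z in(("hub",(400,172),122),("tip",(441,207),114),("post",(432,218),122),("tab",(340,133),150),("lock",(398,251),142)):
    u=(r([uv],z)[0]-q[:2])@R;print(n,u,np.hypot(*u),np.degrees(np.arctan2(u[1],u[0])))
E
python3 m.py
```

```text
[ 5.88476252e+02 -4.39218200e+01 -1.13823050e-01] -6.52158035058389 [[1.1, 0.2], [-0.6, -0.0], [-0.5, 0.6], [-0.1, 0.8], [-0.5, 0.6], [0.3, 0.2], [0.1, -0.2], [0.0, -1.2], [0.3, -1.0]]
[[ 501.55387221  105.66671424]
 [ 708.74706174   76.98502969]
 [ 666.64055026 -229.06504409]] [209.16896714 308.93301211] [np.float64(-7.881347646978459), np.float64(-97.83360122149377)]
hub [-2.44986959  7.69415079] 8.074764225063975 107.66182657717135
tip [ 44.44062916 -31.75244394] 54.618561098961955 -35.54547766119605
post [ 33.05593718 -41.69988573] 53.21254976105771 -51.595768181500944
tab [-64.84780841  49.08020347] 81.32714570751409 142.8796639752105
lock [ -6.10626676 -70.94644741] 71.2087416987545 -94.91924879586844
```

View pics/c1.png

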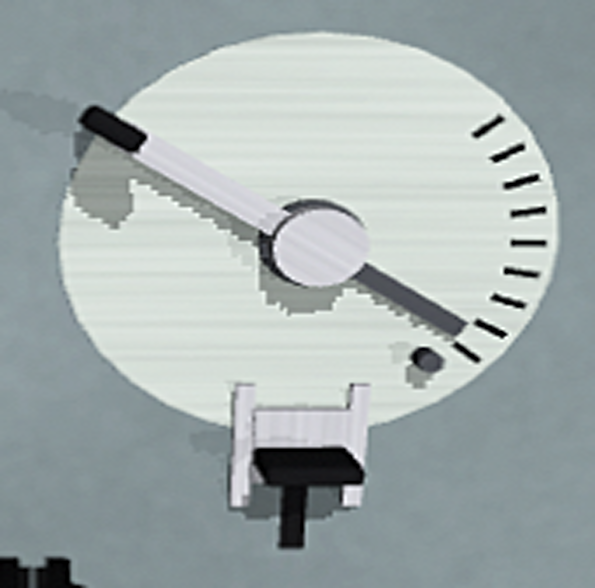

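```bash
cat > m2.py <<'E'
from h import *
d=np.load("w1.npz");M=d["M"];a=np.radians(-7.85);R=np.array([[np.cos(a),-np.sin(a),0],[np.sin(a),np.cos(a),0],[0,0,1]])
C=np.array([587,-42,110.])
P=ray(d,M,[(414.3,186.4),(442,207.1)],114);v=(P[1]-P[0])@R;print("pointer line deg",np.degrees(np.arctan2(v[1],v[0])), (P-C)@R)
P=ray(d,M,[(348.6,141.8),(388,168)],120);v=(P[0]-P[1])@R;print("arm line deg",np.degrees(np.arctan2(v[1],v[0])), (P-C)@R)
K=np.array([[d["fx"],0,d["cx"]],[0,d["fy"],d["cy"]],[0,0,1.]])
def proj(w):
    c=(np.atleast_2d(w)-M[:3,3])@M[:3,:3]*[1,-1,-1];return cv2.projectPoints(c,np.zeros(3),np.zeros(3),K,d["distortion"])[0][:,0]
im=cv2.resize(cv2.imread("pics/w1.png")[90:300,310:480],None,fx=3.5,fy=2.8,interpolation=2)
def pol(r,t,z): t=np.radians(t);return C+R@[r*np.cos(t),r*np.sin(t),z]
def dot(w,col): u=(proj(w)[0]-[310,90]+.5)*[3.5,2.8];cv2.circle(im,tuple(int(x) for x in u),4,col,-1)
for k in range(9): dot(pol(66,-40+10*k,0),(0,0,255))
for k,c in((0,(255,0,0)),(1,(0,200,0))): dot(pol(58,-40+10*k,4),c);dot(pol(75,140+10*k,40),c);dot(pol(20,-40+10*k,4),c);dot(pol(40,140+10*k,10),c)
dot(pol(58,-50,12),(0,255,255));dot(C,(255,0,255));dot(C+R@[0,-84,32],(0,165,255))
cv2.imwrite("pics/c2.png",im)
E
python3 m2.py
```

```text
pointer line deg -35.403668156631355 [[ 16.59641267 -10.21288529   4.        ]
 [ 47.98866467 -32.52522251   4.        ]]
arm line deg 147.18686584580908 [[-54.01175772  36.14670238  10.        ]
 [-13.10840699   9.77301897  10.        ]]
```

View pics/c2.png

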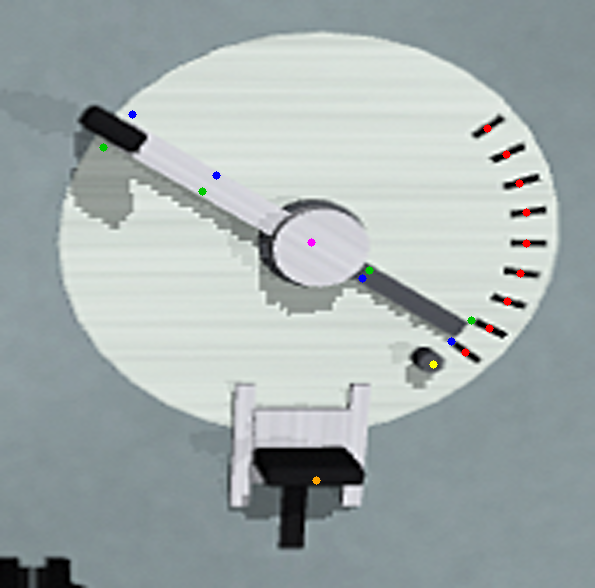

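The base plane overlay fits the marks well, but the pointer lies ambiguously between marks 0 and 1. I'll take one look from straight above.

Run:
```python
from h import *
bot.reach([575,-126,290],rot(82.15))
p,M=wrist(); cv2.imwrite("pics/w2.png",p["image"][:,:,::-1]); np.savez("w2.npz",M=M,**{k:p[k] for k in("fx","fy","cx","cy","distortion")})
for n in["dial_center","pointer_tip","lever_tab","lock","stop_post"]:
    print(n,[(np.round(r["location"],1).tolist(),round(r["p"],2)) for r in bot.place_of(p,n)[:1]])
print(bot.get_time_s(),M[:3,3])
```

```text
dial_center [([586.9, -42.9, 109.2], 0.7)]
pointer_tip [([630.4, -81.4, 112.2], 0.97)]
lever_tab [([528.5, 5.0, 151.7], 0.97)]
lock [([573.9, -121.9, 110.9], 0.93)]
stop_post [([616.0, -93.4, 127.1], 0.84)]
6.0333 [586.59720788 -41.77323643 459.77561243]
```

View pics/w2.png

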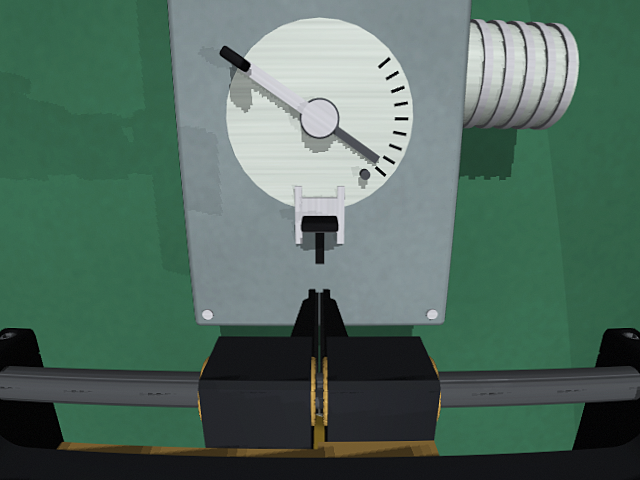

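The top-down view puts the pointer at roughly -35° (tip px (378,160), marks 0 and 1 at (380,171) and (388,160)), so it is in notch 0 or 1. I'll push to the first click and then look again.

```bash
cat >> h.py <<'E'
C=np.array([587,-42.]);Y=-7.85;Z=124
def pose(phi,r=75,z=Z):
    w=np.radians(phi+Y);return [C[0]+r*np.cos(w),C[1]+r*np.sin(w),z],rot(phi+Y-90)
def tang(phi,F0):  # resisting force against the push
    w=np.radians(phi+Y+90);f=bot.get_wrist_force()-F0;return -(f[0]*np.cos(w)+f[1]*np.sin(w))
def click(phi,F0,step=1.,lim=11,maxphi=205):
    peak=0;log=[]
    while phi<maxphi:
        phi+=step;p,o=pose(phi);bot.movel(p,o,max_speed=25);bot.dwell(.06)
        f=tang(phi,F0);log.append((phi,round(f,1)))
        if peak>3.5 and f<peak-2: break
        peak=max(peak,f)
        if f>lim: print("LIMIT");break
    bot.dwell(.3);print("log",log[-18:],"after",round(tang(phi,F0),2),"t",bot.get_time_s());return phi
def look():
    T={}
    for n in("wrist","scene","top"):
        p=bot.camera(n)
        for k in("pointer_tip",):
            for r in bot.place_of(p,k)[:2]:
                v=np.array(r["location"])[:2]-C;print(n,k,"r",round(np.hypot(*v)),"deg",round(np.degrees(np.arctan2(v[1],v[0]))-Y,1),"p",round(r["p"],2))
        T[n]=p["image"][:,:,::-1]
    return T
E
python3 - <<'E'
from h import *
p,o=pose(122,z=230);bot.reach(p,o)
p,o=pose(122);bot.movel(p,o,max_speed=120);bot.dwell(.3)
F0=bot.get_wrist_force();np.save("F0.npy",F0);print(F0,bot.get_time_s())
phi=click(122,F0);print(phi)
T=look();
for k in T: cv2.imwrite(f"pics/k1_{k}.png",T[k])
E
```

```text
[-0.61324249  0.8770306   0.42328823] 8.525
log [(135.0, np.float64(1.6)), (136.0, np.float64(-1.3)), (137.0, np.float64(0.9)), (138.0, np.float64(1.0)), (139.0, np.float64(1.6)), (140.0, np.float64(1.0)), (141.0, np.float64(1.6)), (142.0, np.float64(3.3)), (143.0, np.float64(2.2)), (144.0, np.float64(3.1)), (145.0, np.float64(4.0)), (146.0, np.float64(4.6)), (147.0, np.float64(5.2)), (148.0, np.float64(5.2)), (149.0, np.float64(5.6)), (150.0, np.float64(5.5)), (151.0, np.float64(6.9)), (152.0, np.float64(2.4))] after 2.08 t 18.075
152.0
wrist pointer_tip r 58 deg -21.4 p 0.63
scene pointer_tip r 56 deg -24.2 p 0.61
top pointer_tip r 61 deg -17.9 p 0.53
top pointer_tip r 491 deg 119.7 p 0.26
```

The force fell from 6.9 to 2.4 N and the pointer now reads about -21°, which is notch 2. It started in notch 1. On to the next click.

Run:
```python
from h import *
F0=np.load("F0.npy")
phi=click(152,F0,maxphi=167);bot.dwell(.3);print(phi)
T=look()
cv2.imwrite("pics/k2.png",T["wrist"])
```

```text
log [(153.0, np.float64(2.0)), (154.0, np.float64(2.8)), (155.0, np.float64(3.0)), (156.0, np.float64(4.3)), (157.0, np.float64(4.0)), (158.0, np.float64(4.4)), (159.0, np.float64(5.1)), (160.0, np.float64(5.8)), (161.0, np.float64(5.6)), (162.0, np.float64(2.5))] after 2.01 t 21.7583
162.0
wrist pointer_tip r 58 deg -10.7 p 0.79
scene pointer_tip r 58 deg -14.5 p 0.77
scene pointer_tip r 3 deg 142.9 p 0.65
top pointer_tip r 59 deg -10.0 p 0.38
```

View pics/k2.png

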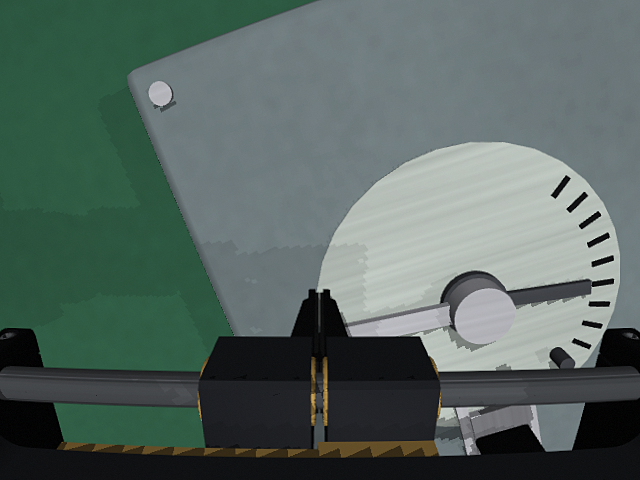

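The pointer tip at (591,287) lines up with the fourth mark from the post, (602,283), so it is in notch 3. Continue to notch 4, and on to 5 only if the reading checks out.

Run:
```python
from h import *
F0=np.load("F0.npy")
def tip():
    r=bot.place_of(bot.camera("wrist"),"pointer_tip")
    v=np.array(r[0]["location"])[:2]-C; return np.degrees(np.arctan2(v[1],v[0]))-Y,r[0]["p"]
phi=click(162,F0,maxphi=176);bot.dwell(.4);a=tip();print(phi,a)
if 170<=phi<=174 and abs(a[0]+0.5)<4:
    phi=click(phi,F0,maxphi=186);bot.dwell(.4);print(phi)
    T=look();cv2.imwrite("pics/k3.png",T["wrist"])
np.save("phi.npy",phi)
```

```text
log [(163.0, np.float64(2.4)), (164.0, np.float64(3.0)), (165.0, np.float64(4.1)), (166.0, np.float64(4.5)), (167.0, np.float64(4.2)), (168.0, np.float64(4.0)), (169.0, np.float64(4.9)), (170.0, np.float64(5.5)), (171.0, np.float64(5.6)), (172.0, np.float64(1.4))] after 1.92 t 25.7417
172.0 (np.float64(0.3492020042131392), 0.75)
log [(173.0, np.float64(1.6)), (174.0, np.float64(1.7)), (175.0, np.float64(3.8)), (176.0, np.float64(2.8)), (177.0, np.float64(4.4)), (178.0, np.float64(4.7)), (179.0, np.float64(4.8)), (180.0, np.float64(5.3)), (181.0, np.float64(5.1)), (182.0, np.float64(1.5))] after 1.97 t 29.625
182.0
wrist pointer_tip r 59 deg 9.3 p 0.82
scene pointer_tip r 58 deg 6.7 p 0.77
top pointer_tip r 60 deg 7.9 p 0.56
```

The pointer is in notch 5. Back off, lift, then push the lock with force monitoring.

Run:
```python
from h import *
for a in(178,170,162): p,o=pose(a);bot.movel(p,o,max_speed=40)
p,o=pose(162,z=235);bot.movel(p,o,max_speed=150)
a=np.radians(Y);e=np.array([-np.sin(a),np.cos(a)])
P=lambda y,z:[*(C+e*y),z]
o=rot(90+Y)
bot.reach(P(-140,235),o);bot.movel(P(-140,126),o,max_speed=110);bot.dwell(.3)
F0=bot.get_wrist_force();print("F0",F0,bot.get_time_s())
bot.movel(P(-106,126),o,max_speed=50)
y=-106;log=[]
while y<-83.5:
    y+=.5;bot.movel(P(y,126),o,max_speed=15);bot.dwell(.06)
    f=-((bot.get_wrist_force()-F0)[:2]@e);log.append((y,round(float(f),1)))
    if f>7: break
print(log,bot.get_time_s())
bot.dwell(.3);print(bot.get_wrist_force()-F0)
T=look()
for n in("scene","top"):
    r=bot.place_of(bot.camera(n),"lock");print(n,[(np.round(k["location"],1),k["p"]) for k in r[:2]])
print(bot.get_time_s())
```

```text
F0 [-0.15025471 -0.20511805  0.27558635] 34.5
[(-105.5, 0.3), (-105.0, -0.6), (-104.5, 0.7), (-104.0, 0.1), (-103.5, -0.3), (-103.0, -0.7), (-102.5, 0.3), (-102.0, -0.5), (-101.5, 0.2), (-101.0, -0.9), (-100.5, 0.2), (-100.0, -0.1), (-99.5, -0.6), (-99.0, 1.5), (-98.5, 2.1), (-98.0, 1.7), (-97.5, 1.8), (-97.0, 2.5), (-96.5, 2.2), (-96.0, 1.7), (-95.5, 2.0), (-95.0, 1.4), (-94.5, 2.2), (-94.0, 1.9), (-93.5, 2.6), (-93.0, 2.6), (-92.5, 2.7), (-92.0, 2.4), (-91.5, 2.9), (-91.0, 2.1), (-90.5, 1.7), (-90.0, 2.7), (-89.5, 2.2), (-89.0, 3.0), (-88.5, 3.9), (-88.0, 4.9), (-87.5, 7.5)] 46.7417
[-2.15775032 -7.86259702 -0.31924426]
wrist pointer_tip r 54 deg 9.4 p 0.63
scene pointer_tip r 55 deg 8.0 p 0.85
top pointer_tip r 59 deg 9.1 p 0.77
scene [(array([ 573.4, -114.8,  109.5]), 0.8)]
top []
47.5417
```

Run:
```python
from h import *
a=np.radians(Y);e=np.array([-np.sin(a),np.cos(a)]);o=rot(90+Y);P=lambda y,z:[*(C+e*y),z]
bot.movel(P(-86.9,126),o,max_speed=10);bot.dwell(.3);print(bot.get_wrist_force())
bot.movel(P(-135,126),o,max_speed=60);bot.movel(P(-135,240),o,max_speed=150)
bot.reach(P(-126+42,290),o) if False else bot.reach([575,-126,290],o)
p,M=wrist();cv2.imwrite("pics/f.png",p["image"][:,:,::-1])
for n in("pointer_tip","lock"):
    r=bot.place_of(p,n)[0];v=np.array(r["location"])[:2]-C;print(n,np.hypot(*v),np.degrees(np.arctan2(v[1],v[0]))-Y,r["p"])
print(bot.get_time_s())
```

```text
[-1.35585251 -8.81028876  0.93489541]
pointer_tip 56.41737321074066 9.271943658442412 0.95
lock 71.89228053136164 -88.13814837577551 0.98
50.4833
```

View pics/f.png

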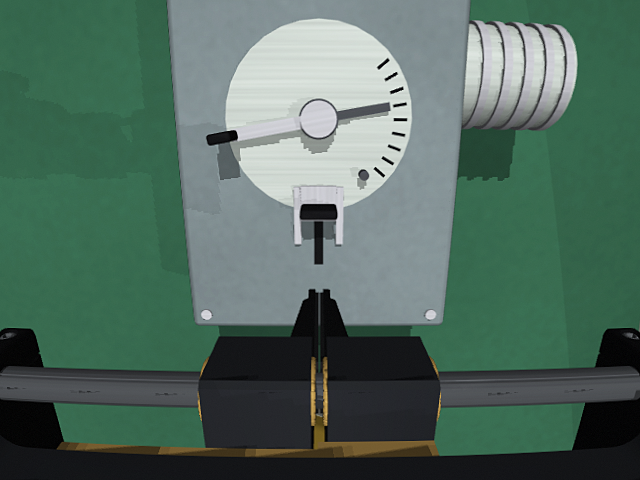

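The pointer is on mark 5 at px (389,107), and the lock tab moved from row 223 to 212. I'll check the lock position by detection in both pictures before handing in.

Run:
```python
from h import *
d=np.load("w2.npz");a=np.radians(Y);e=np.array([-np.sin(a),np.cos(a)])
for f in("w2","f"):
    g=cv2.imread(f"pics/{f}.png",0)[190:262,296:342].astype(int)
    b=g[:,18:30].mean(1); full=(g[:,8:40]<60).mean(1); rows=np.where(full>.75)[0]+190
    print(f,rows.min(),rows.max())
    # top face edge (+y) at z=142; 
    for v in(rows.min()-.5,rows.max()+.5): print((ray(d,d["M"],[(320,v)],142)[0,:2]-C)@e)
    for v in(rows.max()+.5,):print("bottom edge",(ray(d,d["M"],[(320,v)],112)[0,:2]-C)@e)
```

```text
w2 216 231
-73.37665480607937
-86.37928143540084
bottom edge -94.5500380852627
f 204 219
-63.81167544265854
-76.60000151001134
bottom edge -83.84753313477482
```

The measured travel is 9.6 mm and the force rose well above friction, so the slide is at a stop. I'll make one firmer confirming push, well under 30 N, then hand in.

Run:
```python
from h import *
a=np.radians(Y);e=np.array([-np.sin(a),np.cos(a)]);o=rot(90+Y);P=lambda y,z:[*(C+e*y),z]
bot.reach(P(-130,235),o);bot.movel(P(-130,126),o,max_speed=130)
bot.dwell(.2);F0=bot.get_wrist_force()
bot.movel(P(-93,126),o,max_speed=60)
y=-90
while y<-83 and bot.get_time_s()<61:
    bot.movel(P(y,126),o,max_speed=15);bot.dwell(.06)
    f=-((bot.get_wrist_force()-F0)[:2]@e);print(y,round(f,1))
    if f>13:break
    y+=.6
print(bot.get_time_s())
bot.movel(P(-130,126),o,max_speed=80);bot.movel(P(-130,240),o,max_speed=180)
bot.reach([575,-126,290],o)
p,M=wrist();cv2.imwrite("pics/f2.png",p["image"][:,:,::-1])
g=p["image"][190:262,296:342].mean(2);rows=np.where((g[:,8:40]<60).mean(1)>.75)[0]+190;print(rows.min(),rows.max())
r=bot.place_of(p,"pointer_tip")[0];v=np.array(r["location"])[:2]-C;print(np.degrees(np.arctan2(v[1],v[0]))-Y,bot.get_time_s())
print(bot.job_done())
```

```text
-90 0.4
-89.4 -1.4
-88.80000000000001 0.3
-88.20000000000002 3.0
-87.60000000000002 6.1
-87.00000000000003 7.6
-86.40000000000003 9.1
-85.80000000000004 10.9
-85.20000000000005 13.1
55.7
204 219
9.76250522013709 57.6667
the job is handed in; nothing more can be done
None
```

The job is handed in: the pointer read about 9.8° (notch 5) after separate clicks into 3, 4 and 5, and the lock slide stayed put against its stop under a 13 N push. The arm was clear at about 58 s.

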